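Click a control module home in its test nest and power it

TASK

Stand the black control module upright in the pocket of the white test nest, its catch groove and orange label towards the side with the sprung ball and the red mark, and press it down past the ball until it clicks and sits fully home. Go by feel, because the nest's height is set by hand on jacking screws, and never press the module on the pocket floor with more than 20 N or the contact pins bend. Only once it is held, push the red supply toggle right over to on, and leave the load resistors, loudspeaker and screwdriver where they are.

Things in the scene. Friction and masses are not known exactly. Their poses are not given: they have to be found in the camera images.
- module: Loose black plastic control module, a block 46 (x) x 36 (y) x 74 mm high, 0.11 to 0.22 kg, standing on the bench. Origin: centre of its underside, z up. The foot is bevelled all round, 3 mm in over the lowest 5 mm. Its +x face has the catch groove and an orange label. Grip it across its 36 mm width (y), in the upper 25 mm: 34 mm stand out above the nest's rim when it is home.
- module_top (a point): Centre of the module's top (aluminium lid with an orange bar on the groove side), 74 mm above its underside.
- groove (a point): Middle of the module's catch groove: it runs across the whole +x face, 4.5 mm deep, from 20 to 30 mm above the underside.
- fixture: Fixed test fixture: aluminium base plate 126 (x) x 214 (y) x 10 mm; origin at the centre of its underside on the bench, z up. On it stand a white nest block (at y = +45 mm) and a grey supply switch box (at y = -65 mm), both square to the plate. The module goes into the nest with its +x axis along the fixture's +x axis.
- nest_axis (a point): Point of the base plate under the middle of the nest, 10 mm above the bench; axes as the fixture's. Nest block 74 (x) x 62 (y) x 52 mm. Pocket 47.6 (x) x 37.6 (y) mm, 40 mm deep, mouth bevelled 4 mm at 45 degrees. The block sits on jacking screws set by hand and not measured: rim 64 to 84 mm and pocket floor 24 to 44 mm above the bench. It does not move under load.
- ball (a joint): How far the sprung ball (12 mm across, in the middle of the pocket's +x wall, centre 25 mm above the floor) is pushed in, m. 0 = out, 4 mm proud. Riding onto it takes 6 to 10 N; the module's flat holds it in 1.5 mm or more; it springs out to under 1 mm into the groove (the click) as the module meets the floor, a hard stop. Pins in the floor push up with 6.6 N. Ball spring: 8 N + 1.2 N/mm.
- toggle (a joint): Angle of the red supply toggle, rad: 0 = off, leaning 0.45 rad to the fixture's -x; 0.9 = on, leaning 0.45 rad to the fixture's +x. It turns about a line along the fixture's y, 46 mm above the bench over the plate point x = 0, y = -65 mm, takes about 2 N at its tip and stays where it is left.
- toggle_tip (a point): Centre of the toggle's red ball end (13 mm across), 34 mm from its pivot, 77 mm above the bench when off; it swings 30 mm towards the fixture's +x to on.
- switch_box (a point): Centre of the top of the grey supply switch box, 62 (x) x 46 (y) mm, top 44 mm above the bench; the toggle stands in its middle.
- load_bank: Bystander: loose wooden board 130 x 130 x 12 mm with three green wire-wound load resistors in brass brackets, 57 mm high in all. Origin at the centre of its underside.
- speaker: Bystander: loose black round loudspeaker, 116 mm across, 50 mm high. Origin at the centre of its underside.
- screwdriver: Bystander: loose screwdriver lying on the bench beyond the fixture.
Mind the look-alikes: they are no part of the job. Of the things that look like the module, take the one that is farthest to the robot's left at the start.

How it is judged (in metres and radians):
On the way, in this order (a step that is already met when the one before it is completed fails the run):
1. the module is home in the nest with the ball sprung into its groove, and the supply is still off (z of module in the frame of fixture below 0.0465 m and x of module in the frame of fixture between -0.004 and 0.004 m and y of module in the frame of fixture between 0.041 and 0.049 m and value of joint ball below 0.001 m and angle between the z axis of module and the z axis of fixture, either way round below 0.07 rad and value of joint toggle below 0.2 rad), for 0.2 s.
2. the supply toggle is over to on (value of joint toggle above 0.7 rad), for 0.2 s.
At the end, for the whole second after the job is handed in: The module stands in the nest pocket within 4 mm of its axis and 0.07 rad of upright, its underside no more than 46.5 mm above the bench (home is 24 to 44 mm, by the nest's setting), at rest; the ball is in the groove (pushed back less than 1 mm); the toggle is past 0.7 rad (on) (z of module in the frame of fixture below 0.0465 m and x of module in the frame of fixture between -0.004 and 0.004 m and y of module in the frame of fixture between 0.041 and 0.049 m and value of joint ball below 0.001 m and angle between the z axis of module and the z axis of fixture, either way round below 0.07 rad and value of joint toggle above 0.7 rad and linear speed of module below 0.02 m/s); the robot touches nothing.
It fails at once if the module presses on the floor of the nest pocket with more than 20 N (contact force between pocket_floor and module above 20 N).
It fails at once if the module is forced against the fixture with more than 80 N, all contacts added up (contact force between module and fixture above 80 N).
It fails at once if the supply is switched on while the module is not held in the nest (value of joint toggle above 0.5 rad and not (z of module in the frame of fixture below 0.0465 m and x of module in the frame of fixture between -0.004 and 0.004 m and y of module in the frame of fixture between 0.041 and 0.049 m and value of joint ball below 0.001 m and angle between the z axis of module and the z axis of fixture, either way round below 0.07 rad)).
It fails at once if a bystander is moved by more than 20 mm (distance of any of load_bank, speaker, screwdriver from where it was at the start of the episode above 0.02 m).
It also fails if it takes over 59 s, if anything falls off the work surface, if the arm or the gripper's body presses on something with over 40 N, if the wrist force passes 120 N, or if a joint passes its speed limit or range.

ROBOT

A 6-joint arm with a two-finger parallel gripper is mounted at the origin on the work surface. World frame = base frame: x ahead of the robot, y to its left, z up, the work surface at z = 0. Lengths are in m, angles in degrees, forces in N, time in s.
With the tool pointing down it reaches from about 0.35 to 0.875 m from the base axis. Payload 4.2 kg.
Tool frame: the origin (TCP) lies on the front face of the gripper's body, between the roots of the fingers; the fingertips stand 70 mm ahead of it and the grasp point (between the pads) lies 51 mm ahead of it; z points along the fingers, y is the line along which they close (so a half turn about z gives the same grasp; the last joint's range is limited). The gripper opens to 87 mm and grips with 3 to 60 N. Pads are 19 mm wide; open, the fingers measure 117 mm over their backs; the gripper's body (75 mm by 190 mm) begins 51 mm behind the grasp point.
Start: joints at [89.588, 22.042, 0.453, 0, -68.411, -14.817], TCP at [0.164, 0.603, 0.292] pointing down, gripper open.
Joint ranges: [-179.83, 179.83], [-69.29, 118.12], [-61.27, 80.66], [-181.25, 117.63], [-171.15, -9.14], [-177.46, 177.46]. Speed limits (degrees/s): [159.86, 159.86, 180, 180, 180, 180].

INTERFACE

Orientations are given as a 3x3 rotation matrix whose columns are the frame's x, y, z axes.
In Python, from station import r gives the robot as it stands.
- The arm moves only by the shell command python3 -m pendant 'ROWS' [OPENING]. ROWS is JSON, a list of rows, each a list of 2 entries, a list of its own where there are three numbers: the shift along the tool's x, y, z in mm, then the turn, a rotation vector about the tool's x, y, z in rad. A call has 1 to 10 rows; each row is the pose to reach, as a shift and turn from the pose commanded when the call began, along the tool's axes at that moment; what a row does not reach only later rows make up. A row lasts 1/10 s, in which the tool goes at most 50 mm and 8.59 degrees, less where a joint would pass 70% of its speed; a pose out of reach is approached as far as the arm can. A call with a gripper value outside its range is refused whole. OPENING is the opening, from 0 (shut) to 1 (fully open), set as the call begins (- or left out, the last holds). The fingers move at their own pace and stop on an object; the grip force is fixed at half the most. Time passes only in rows, so rows that repeat a pose let the fingers close. It gives the time, the measured TCP pose, the force, the opening and the grip force at its end, in the units of the state.
- r.sense(): the state, without advancing time (a new reading comes with each control period).
- r.capture(name): name is "scene" or "side" or "wrist"; returns a dict with "frame" (480x640x3 uint8, red, green, blue), "vertical_fov" (degrees; the focal length in pixels is half the picture's height over the tangent of half this angle, whatever the lens; pixels are square), "cx", "cy" (the principal point, pixels), "rvec" (rotation vector, rad) and "tvec" (3), from world to camera coordinates, as OpenCV has them. Camera axes: x right, y down, z forward; pixel columns grow to the right and rows downward; lengths in m; the calibration is good to about 2 mm. A picture is of the moment at which its call begins. There is no depth.
- r.finish_job(): hands the job in; it is judged then, once.
The state is a dict: "time_s": time; "joints": joint angles; "joint_velocities": joint speeds; "effort": joint torques, N m; "tcp_pos": TCP position; "ee_rot": TCP orientation; "wrist_force": force on the tool from outside, world axes, zero at the start; "moment": the same for the moment, N m; "gripper_width": opening from 0.0 (shut) to 1.0 (fully open); "gripper_force": force on a finger pad.
Only numpy, scipy, OpenCV 4.12 (cv2) and the standard library are available. Lean on these libraries where they do the work, as an engineer would, in place of code of your own. Each camera call takes 0.05 s, during which the arm holds its last target. There are 200 camera calls.

## Working session

There is one attempt and no reset: what is moved stays moved. The work goes in short steps, Python scripts to look and compute and a shell command to move; the robot and the scene stay as the last step left them, time stands still between calls to the robot, and variables do not carry over. Pictures are saved under pics/ and viewed, at most 10 in all, crops included, and the job is handed in when it is done.

```bash
mkdir -p pics; ls
python3 - <<'E'
from station import r
import cv2,pickle
d={}
for n in("scene","side","wrist"):
    c=r.capture(n);d[n]=c
    cv2.imwrite(f"pics/{n}0.png",c["frame"][:,:,::-1]);print(n,c["vertical_fov"],c["cx"],c["cy"],c["rvec"],c["tvec"])
pickle.dump(d,open("cap0.pkl","wb"))
s=r.sense();print(s["tcp_pos"],s["ee_rot"],s["wrist_force"],s["time_s"])
E
```

```text
pics
scene 50.66099276693113 314.67098540099624 244.21991163057908 [ 2.18956607  0.85520743 -0.39986165] [-0.50726196 -0.17112453  1.13494054]
side 56.06874938741969 315.2810542902042 237.1291692341023 [ 0.55056272 -2.79268249  0.96581399] [0.57137987 0.12894336 0.7047261 ]
wrist 65.61618662426635 320.1118980344779 243.87981975933184 [-1.78728241  2.33788325  0.34325532] [ 0.62249379 -0.03483131  0.39183087]
[0.16406166 0.60273084 0.29142121] [[ 9.64853817e-01 -2.62786992e-01 -3.30293002e-04]
 [-2.62787178e-01 -9.64852456e-01 -1.62381313e-03]
 [ 1.08032953e-04  1.65353906e-03 -9.99998627e-01]] [ 0.20929286  0.13924927 -0.04840122] 0.15
```

View pics/scene0.png

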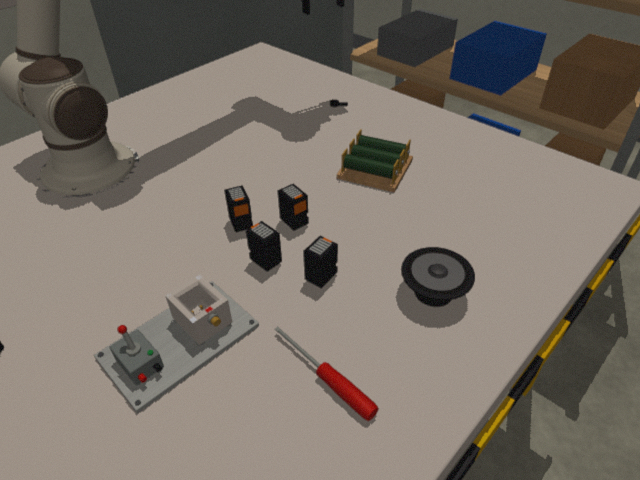

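View pics/side0.png

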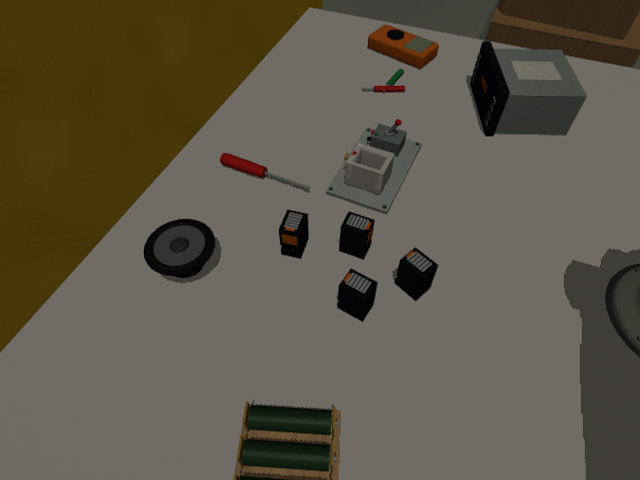

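The scene view shows four look-alike modules near (238,208), (293,206), (264,246) and (320,261). The nest is at (198,310), its ball and red mark facing the (215,320) side, and the toggle is at (123,330). Next I'll enlarge both views.

```bash
cat > h.py <<'E'
import cv2,numpy as np
def cam(c):
    f=240/np.tan(np.radians(c["vertical_fov"]/2))
    K=np.array([[f,0,c["cx"]],[0,f,c["cy"]],[0,0,1]]);return K,np.float64(c["rvec"]),np.float64(c["tvec"])
def ray(c,uv):
    K,rv,t=cam(c);R=cv2.Rodrigues(rv)[0]
    return -R.T@t, R.T@np.linalg.inv(K)@np.array([*uv,1.])
def atz(c,uv,z):
    o,d=ray(c,uv);return o+d*(z-o[2])/d[2]
def proj(c,P):
    K,rv,t=cam(c);return cv2.projectPoints(np.float64(P).reshape(-1,3),rv,t,K,None)[0].reshape(-1,2)
def crop(fr,x0,y0,w,h,s,fn):
    cv2.imwrite(fn,cv2.resize(fr[y0:y0+h,x0:x0+w,::-1],None,fx=s,fy=s,interpolation=cv2.INTER_CUBIC))
E
python3 - <<'E'
from h import *;import pickle
d=pickle.load(open("cap0.pkl","rb"));np.set_printoptions(precision=3,suppress=True)
for n,pts in(("scene",[(237,193),(292,191),(264,230),(321,245),(123,329)]),("side",[(294,219),(357,222),(358,281),(418,262),(398,122)])):
    for p in pts: print(n,p,atz(d[n],p,0.074))
crop(d["scene"]["frame"],85,170,265,240,3,"pics/sc.png")
crop(d["side"]["frame"],260,105,200,220,3,"pics/si.png")
im=np.hstack([cv2.resize(d["scene"]["frame"][170:410,85:350],(795,720)) ])
E
```

```text
scene (237, 193) [0.405 0.103 0.074]
scene (292, 191) [0.476 0.175 0.074]
scene (264, 230) [0.518 0.066 0.074]
scene (321, 245) [0.615 0.103 0.074]
scene (123, 329) [ 0.526 -0.208  0.074]
side (294, 219) [0.616 0.095 0.074]
side (357, 222) [0.518 0.062 0.074]
side (358, 281) [0.479 0.169 0.074]
side (418, 262) [0.406 0.103 0.074]
side (398, 122) [ 0.528 -0.215  0.074]
```

Run:
```python
import cv2
a=cv2.imread("pics/sc.png");cv2.imwrite("pics/sc2.png",cv2.resize(a,(662,600)))
```

```text
(no output)
```

View pics/sc2.png

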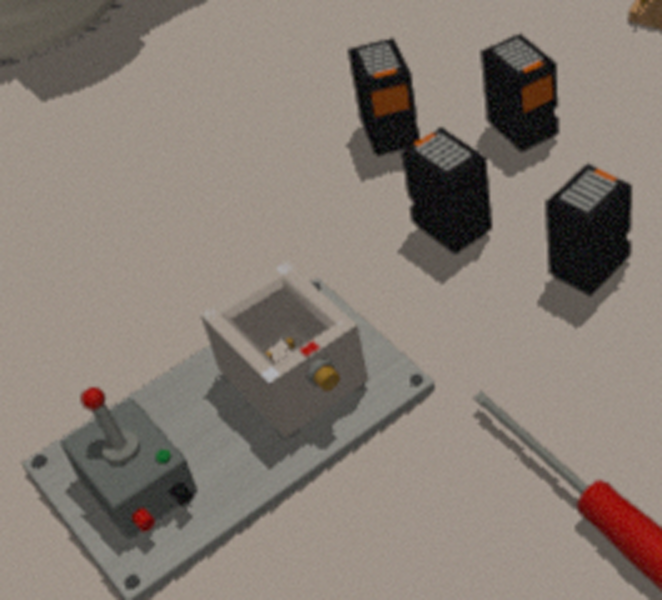

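The enlarged crop shows the target, the leftmost module at (0.477, 0.172), with its label facing lower-right. Plate corners are at about (24,464), (130,600), (434,385) and (318,281) in the crop. The ball and red mark are on the lower-right nest wall.

Run:
```python
from h import *;import pickle
d=pickle.load(open("cap0.pkl","rb"));np.set_printoptions(precision=4,suppress=True)
c=d["scene"];k=2.498
uv=lambda p:(85+p[0]/k,170+p[1]/k)
C=[atz(c,uv(p),0.01) for p in((24,464),(130,600),(434,385),(318,281))]
print(np.array(C)); m=np.mean(C,0);print("fixt",m)
for a,b in((0,3),(1,2)): v=C[b]-C[a];print("y dir",np.degrees(np.arctan2(-v[0],v[1])),np.linalg.norm(v))
for a,b in((0,1),(3,2)): v=C[b]-C[a];print("x dir",np.degrees(np.arctan2(v[1],v[0])),np.linalg.norm(v))
T=[atz(c,uv(p),0.074) for p in((483,52),(519,36),(556,68),(521,92))]
print(np.array(T),np.mean(T,0));
for i in range(4): v=T[(i+1)%4]-T[i];print(np.degrees(np.arctan2(v[1],v[0])),np.linalg.norm(v))
w=d["wrist"];print(ray(w,(320,240)))
from station import r
s=r.sense();R=s["ee_rot"];o=ray(w,(320,240))[0];print("cam in tool",np.array(R).T@(o-np.array(s["tcp_pos"])),np.array(R).T@ray(w,(320,240))[1])
```

```text
[[ 0.4816 -0.248   0.01  ]
 [ 0.6051 -0.2538  0.01  ]
 [ 0.6181 -0.0443  0.01  ]
 [ 0.4942 -0.0375  0.01  ]]
fixt [ 0.5497 -0.1459  0.01  ]
y dir -3.40757663939296 0.2109563026697987
y dir -3.562666434117271 0.2099741906712746
x dir -2.6919454653020916 0.12357665603699677
x dir -3.148844249714515 0.12413664590724752
[[0.4569 0.1588 0.074 ]
 [0.4626 0.1906 0.074 ]
 [0.5105 0.1807 0.074 ]
 [0.5112 0.144  0.074 ]] [0.4853 0.1685 0.074 ]
79.71062477099996 0.03232451878023463
-11.715331249548715 0.048875688902467795
-88.84247479536698 0.036708726180090474
164.75296650665973 0.056356594864005675
(array([0.2403, 0.5805, 0.3841]), array([-0.2693,  0.0717, -0.9604]))
cam in tool [ 0.0794  0.0016 -0.0927] [-0.2788 -0.      0.9604]
```

```bash
python3 -m pendant '[[[40,32,0],[0,0,0]],[[85,68,10],[0,0,0]],[[125,100,15],[0,0,-0.07]],[[165,133,20],[0,0,-0.07]],[[208,167,25],[0,0,-0.07]],[[245,200,30],[0,0,-0.07]],[[290,233,40],[0,0,-0.07]],[[330,267,40],[0,0,-0.07]],[[375,300,40],[0,0,-0.07]],[[416,334,40],[0,0,-0.07]]]' && python3 -m pendant '[[[0,0,0],[0,0,0]],[[0,0,0],[0,0,0]],[[0,0,0],[0,0,0]]]'
cat > look.py <<'E'
import sys,pickle
from h import *
from station import r
n=sys.argv[1];c=r.capture("wrist");s=r.sense();pickle.dump((c,s),open(n+".pkl","wb"))
cv2.imwrite(f"pics/{n}.png",c["frame"][:,:,::-1])
R=np.array(s["ee_rot"]);print(s["time_s"],s["tcp_pos"],np.degrees(np.arctan2(R[1,0],R[0,0])))
E
python3 look.py w1
```

```text
time_s: 1.15
tcp_pos: [0.4574, 0.1987, 0.2524]
ee_rot: [[0.981, -0.194, -0.0], [-0.194, -0.981, -0.0], [-0.0, 0.0, -1.0]]
wrist_force: [1.0, 0.5, 0.4]
gripper_width: 0.999
gripper_force: 0.0
time_s: 1.45
tcp_pos: [0.4563, 0.201, 0.2523]
ee_rot: [[0.981, -0.194, -0.0], [-0.194, -0.981, 0.0], [-0.0, 0.0, -1.0]]
wrist_force: [-0.3, -0.2, 0.4]
gripper_width: 1.007
gripper_force: 0.0
1.5 [0.45614353 0.20143067 0.25246961] -11.128386985109598
```

View pics/w1.png

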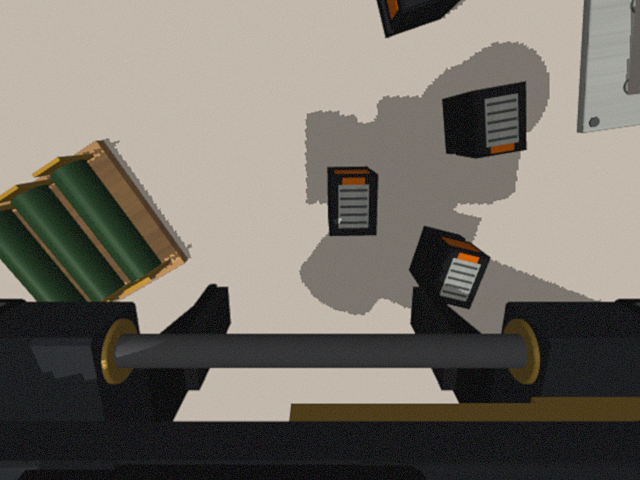

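The wrist view shows the target's lid with corners (329,178), (376,178), (377,235) and (329,235), orange bar on the far (+x) side. The load bank is at the left, clear of the fingers.

Run:
```python
from h import *;import pickle
c,s=pickle.load(open("w1.pkl","rb"));np.set_printoptions(precision=4,suppress=True)
T=[atz(c,p,0.074) for p in((329,178),(376,178),(377,235),(329,235))]
m=np.mean(T,0);print(np.array(T),m)
for i in range(4): v=T[(i+1)%4]-T[i];print(np.degrees(np.arctan2(v[1],v[0])),np.linalg.norm(v))
R=np.array(s["ee_rot"]);print("tool delta mm",1e3*R.T@(m-s["tcp_pos"]))
```

```text
[[0.501  0.1841 0.074 ]
 [0.4944 0.1508 0.074 ]
 [0.452  0.1565 0.074 ]
 [0.459  0.192  0.074 ]] [0.4766 0.1708 0.074 ]
-101.13471970638932 0.03394864184391187
172.35907943009187 0.042779563378022335
78.86729956436159 0.03626212479484446
-10.740879057575295 0.04270234007188646
tool delta mm [ 26.032   26.0723 178.464 ]
```

```bash
python3 -m pendant '[[[26,26,20],[0,0,0]],[[26,26,60],[0,0,0]],[[26,26,60],[0,0,0]],[[26,26,60],[0,0,0]],[[26,26,60],[0,0,0]]]' 0.8; python3 -c "
from station import r;import numpy as np
s=r.sense();R=np.array(s['ee_rot']);print(s['tcp_pos'],1e3*R.T@(np.array([.4769,.1708,.115])-s['tcp_pos']))"
```

```text
time_s: 2.0
tcp_pos: [0.4777, 0.1716, 0.1943]
ee_rot: [[0.981, -0.192, 0.003], [-0.192, -0.981, 0.001], [0.003, -0.002, -1.0]]
wrist_force: [0.4, 0.3, 0.2]
gripper_width: 0.803
gripper_force: 0.0
[0.47770688 0.17155611 0.19429441] [-0.8541505   1.05305993 79.29052993]
```

```bash
python3 -m pendant '[[[0,1,25],[0,0,0]],[[0,1,50],[0,0,0]],[[0,1,70],[0,0,0]],[[0,1,79],[0,0,0]],[[0,1,79],[0,0,0]],[[0,1,79],[0,0,0]]]' && python3 -m pendant '[[[0,0,0],[0,0,0]],[[0,0,0],[0,0,0]],[[0,0,0],[0,0,0]],[[0,0,0],[0,0,0]],[[0,0,0],[0,0,0]],[[0,0,0],[0,0,0]]]' 0
```

```text
time_s: 2.6
tcp_pos: [0.4777, 0.1699, 0.1148]
ee_rot: [[0.981, -0.194, 0.002], [-0.194, -0.981, 0.001], [0.002, -0.002, -1.0]]
wrist_force: [-0.6, 0.3, 0.9]
gripper_width: 0.799
gripper_force: 0.0
time_s: 3.2
tcp_pos: [0.4772, 0.1693, 0.1137]
ee_rot: [[0.981, -0.194, 0.001], [-0.194, -0.981, 0.001], [0.001, -0.001, -1.0]]
wrist_force: [1.0, 0.4, 1.4]
gripper_width: 0.418
gripper_force: 29.3
```

```bash
python3 -m pendant '[[[0,0,-20],[0,0,0]],[[0,0,-60],[0,0,0]],[[0,0,-100],[0,0,0]],[[10,30,-130],[0,0,0]],[[20,70,-130],[0,0,-0.05]],[[30,115,-130],[0,0,-0.1]],[[40,160,-130],[0,0,-0.138]],[[52,205,-130],[0,0,-0.138]],[[62,240,-130],[0,0,-0.138]],[[67,259,-130],[0,0,-0.138]]]' && python3 -m pendant '[[[0,0,0],[0,0,0]],[[0,0,0],[0,0,0]],[[0,0,0],[0,0,0]],[[0,0,0],[0,0,0]]]' && python3 look.py w2
```

```text
time_s: 4.2
tcp_pos: [0.4914, -0.1006, 0.2428]
ee_rot: [[0.998, -0.061, -0.002], [-0.061, -0.998, -0.0], [-0.002, 0.0, -1.0]]
wrist_force: [0.3, 1.0, -1.8]
gripper_width: 0.415
gripper_force: 29.3
time_s: 4.6
tcp_pos: [0.4922, -0.0971, 0.2434]
ee_rot: [[0.998, -0.056, -0.0], [-0.056, -0.998, 0.0], [-0.0, -0.0, -1.0]]
wrist_force: [-0.1, 0.7, -1.4]
gripper_width: 0.418
gripper_force: 29.3
4.65 [ 0.49222994 -0.09715208  0.24345424] -3.222080279657905
```

View pics/w2.png

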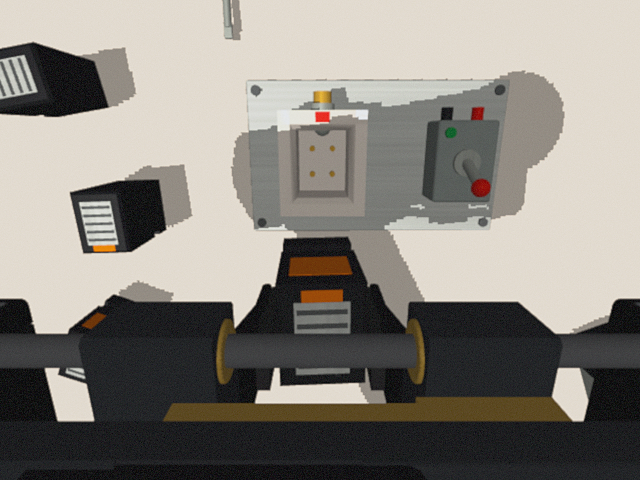

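The nest is visible: outer rim corners at about (278,111), (368,111), (366,216) and (281,216), with the ball side at the top and a red mark at (322,117). Plate corners are about (247,80), (509,80), (491,230) and (254,230). The module is held straight, label to +x.

```bash
python3 - <<'E'
from h import *;import pickle
from scipy.optimize import least_squares
c,s=pickle.load(open("w2.pkl","rb"));np.set_printoptions(precision=4,suppress=True)
uvP=np.array([(247,80),(509,80),(491,230),(254,230)],float); locP=np.array([(63,107,10),(63,-107,10),(-63,-107,10),(-63,107,10)])/1e3
uvN=np.array([(278,111),(368,111),(366,216),(281,216)],float); locN=np.array([(37,76,0),(37,14,0),(-37,14,0),(-37,76,0)])/1e3
def w(p,l): 
    a=np.cos(p[2]),np.sin(p[2]);return np.c_[p[0]+a[0]*l[:,0]-a[1]*l[:,1],p[1]+a[1]*l[:,0]+a[0]*l[:,1],l[:,2]]
def res(p): 
    n=locN.copy();n[:,2]=p[3];return np.r_[(proj(c,w(p,locP))-uvP).ravel(),(proj(c,w(p,n))-uvN).ravel()]
q=least_squares(res,[.55,-.146,-.057,.074]);p=q.x;print(p,np.degrees(p[2]));print(q.fun.reshape(-1,2))
q2=least_squares(lambda p:res(p)[8:],p).x;print("nest only",q2)
for P in(p,q2):
    n=w(P,np.array([[0,.045,.01]]))[0];R=np.array(s["ee_rot"]);print(n,"tool delta",1e3*R.T@(n-s["tcp_pos"]))
# held module expected
l=np.array([[x,y,z] for z in(.01-.051-.0+.0,) for x in(-.023,.023) for y in(-.018,.018)])
off=np.array([[x,y,41] for x in(-23,23) for y in(-18,18)]+[[x,y,115-1] for x in (20,) for y in(-15,15)])/1e3
print(proj(c,np.array(s["tcp_pos"])+off@np.array(s["ee_rot"]).T))
E
python3 - <<'E'
import cv2
a=cv2.imread("pics/w2.png")
cv2.imwrite("pics/w2c.png",cv2.resize(a[70:390,225:425],None,fx=1.85,fy=1.85,interpolation=cv2.INTER_CUBIC))
E
```

```text
[ 0.5454 -0.1488 -0.0533  0.0654] -3.05260917843037
[[-1.0894  0.2399]
 [ 1.8373 -0.3944]
 [-0.4656  0.5754]
 [ 0.2218  1.0461]
 [-0.0811 -0.4083]
 [ 0.3442 -0.6175]
 [-1.1695  0.0479]
 [ 0.3953  0.2173]]
nest only [ 0.5453 -0.1489 -0.0512  0.0651]
[ 0.5478 -0.1038  0.01  ] tool delta [ 55.8685   3.5778 233.4451]
[ 0.5476 -0.1039  0.01  ] tool delta [ 55.7061   3.6682 233.4451]
[[273.9574 383.3206]
 [359.0186 383.3957]
 [269.8015 282.5237]
 [362.6963 282.6038]
 [291.5858 238.2787]
 [343.526  238.3231]]
```

View pics/w2c.png

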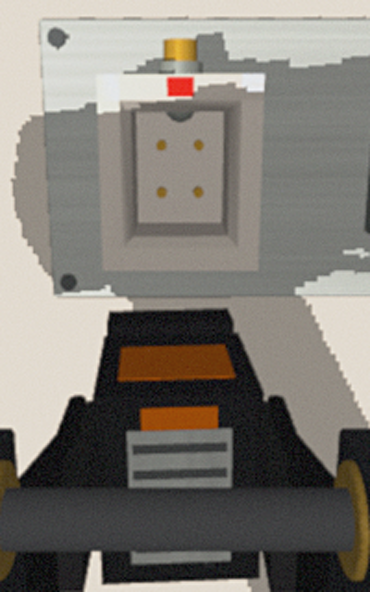

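The crop shows the module's silhouette: bottom front edge at full-image row 237.6, columns 283.4–349.9, and lid rear edge at row 385. It is central in the grip. Next I'll work out its offset along tool x.

Run:
```python
from h import *;import pickle
c,s=pickle.load(open("w2.pkl","rb"));np.set_printoptions(precision=2,suppress=True)
R=np.array(s["ee_rot"]);t=np.array(s["tcp_pos"])
for uv,zt in(((283.4,237.6),109),((349.9,237.6),109),((281,385),40),((357,385),40),((296,302),40),((351,302),40)):
    o,d=ray(c,uv);o=R.T@(o-t)*1e3;d=R.T@d;print(uv,o+d*(zt-o[2])/d[2])
```

```text
(283.4, 237.6) [ 21.82 -19.2  109.  ]
(349.9, 237.6) [ 21.85  18.26 109.  ]
(281, 385) [-23.07 -14.92  40.  ]
(357, 385) [-23.03  17.05  40.  ]
(296, 302) [15.22 -7.92 40.  ]
(351, 302) [15.24 13.58 40.  ]
```

```bash
python3 -m pendant '[[[25,2,0],[0,0,0]],[[50,4,0],[0,0,0]],[[56.5,4,10],[0,0,-0.003]],[[56.5,4,25],[0,0,-0.003]],[[56.5,4,38],[0,0,-0.003]],[[56.5,4,38],[0,0,-0.003]],[[56.5,4,38],[0,0,-0.003]],[[56.5,4,38],[0,0,-0.003]]]' && python3 look.py w3
```

```text
time_s: 5.45
tcp_pos: [0.5487, -0.1051, 0.2062]
ee_rot: [[0.999, -0.054, 0.001], [-0.054, -0.999, -0.0], [0.001, 0.0, -1.0]]
wrist_force: [-0.7, -0.6, -1.9]
gripper_width: 0.415
gripper_force: 29.3
5.5 [ 0.54869782 -0.10513033  0.20633887] -3.114869472496114
```

View pics/w3.png

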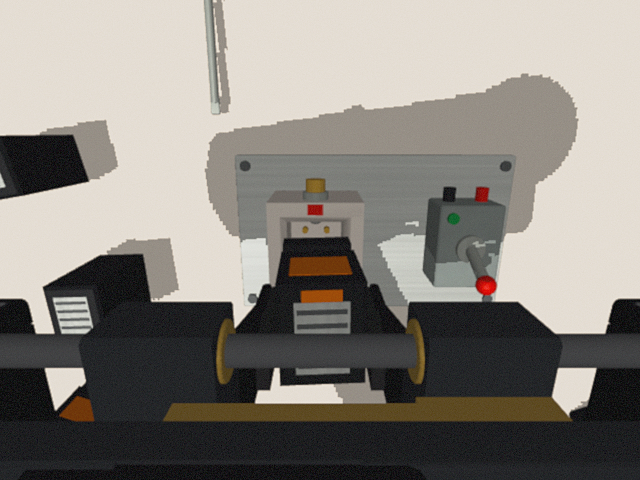

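The module is over the nest. The rim's ball-side corners are at (267,192) and (364,192) and the red mark is at (315,210).

Run:
```python
from h import *;import pickle
c,s=pickle.load(open("w3.pkl","rb"));np.set_printoptions(precision=2,suppress=True)
R=np.array(s["ee_rot"]);t=np.array(s["tcp_pos"])
for z in(.0655,.075):
  for uv in((267,192),(364,192)):
    o,d=ray(c,uv);o=R.T@(o-t)*1e3;d=R.T@d;print(z,uv,o+d*((t[2]-z)*1e3-o[2])/d[2])
for uv in((283.5,238),(350.3,238)):
    o,d=ray(c,uv);o=R.T@(o-t)*1e3;d=R.T@d;print(uv,o+d*(109-o[2])/d[2])
```

```text
0.0655 (267, 192) [ 42.6  -31.97 140.84]
0.0655 (364, 192) [ 42.66  29.03 140.84]
0.075 (267, 192) [ 44.08 -30.62 131.34]
0.075 (364, 192) [ 44.14  27.91 131.34]
(283.5, 238) [ 21.6  -19.17 109.  ]
(350.3, 238) [ 21.64  18.46 109.  ]
```

Run:
```python
from h import *;import pickle
c,s=pickle.load(open("w3.pkl","rb"));g=c["frame"].astype(int);np.set_printoptions(precision=2,suppress=True)
for x in(275,290,345,356): print(x,[int(v) for v in g[186:225,x].sum(1)])
for y in (206,212,250,270): print(y,[int(v) for v in g[y,255:285].sum(1)],[int(v) for v in g[y,350:375].sum(1)])
R=np.array(s["ee_rot"]);t=np.array(s["tcp_pos"])
for y in(200,204,208):
    o,d=ray(c,(315,y));o=R.T@(o-t)*1e3;d=R.T@d;print(y,o+d*((t[2]-.066)*1e3-o[2])/d[2])
from station import r;q=r.sense();print(q["tcp_pos"],q["wrist_force"],q["time_s"])
```

```text
275 [370, 380, 383, 384, 367, 325, 306, 318, 309, 312, 312, 300, 310, 299, 309, 307, 344, 408, 430, 424, 424, 422, 432, 430, 432, 431, 423, 436, 430, 431, 428, 429, 434, 428, 424, 432, 419, 427, 428]
290 [379, 385, 384, 380, 352, 307, 305, 308, 318, 308, 299, 306, 311, 310, 313, 293, 343, 413, 434, 423, 430, 431, 423, 431, 428, 428, 421, 423, 434, 430, 412, 376, 322, 325, 318, 331, 317, 289, 296]
345 [368, 380, 383, 373, 345, 317, 299, 315, 301, 308, 311, 305, 307, 309, 293, 298, 350, 413, 430, 430, 432, 424, 422, 423, 419, 427, 415, 419, 422, 414, 425, 402, 351, 315, 290, 294, 311, 296, 307]
356 [378, 377, 374, 375, 352, 320, 304, 313, 304, 311, 307, 299, 301, 305, 320, 303, 349, 414, 437, 424, 420, 423, 425, 419, 425, 417, 419, 428, 423, 417, 429, 435, 429, 431, 425, 427, 435, 430, 432]
206 [369, 372, 376, 375, 373, 363, 370, 383, 371, 378, 380, 402, 436, 437, 426, 432, 435, 429, 434, 436, 424, 432, 431, 432, 434, 433, 427, 431, 431, 433] [426, 426, 428, 425, 431, 421, 420, 419, 431, 433, 430, 423, 436, 429, 384, 365, 369, 372, 386, 374, 372, 373, 379, 381, 374]
212 [381, 382, 374,
[... 229 characters left out ...]
4, 388, 379, 395, 380, 376, 390]
250 [661, 668, 658, 665, 667, 660, 657, 662, 661, 665, 665, 670, 636, 501, 418, 418, 428, 434, 435, 431, 430, 432, 434, 428, 437, 418, 391, 311, 93, 84] [94, 152, 181, 236, 356, 432, 435, 432, 425, 433, 429, 421, 416, 377, 368, 368, 374, 373, 368, 374, 378, 374, 379, 361, 366]
270 [641, 649, 648, 650, 643, 647, 636, 645, 646, 641, 647, 641, 652, 594, 463, 428, 436, 421, 434, 426, 425, 436, 361, 140, 57, 74, 64, 89, 54, 28] [155, 102, 66, 75, 38, 60, 74, 79, 43, 61, 37, 73, 213, 321, 374, 362, 369, 352, 363, 365, 355, 367, 360, 365, 368]
200 [ 37.65  -1.79 140.34]
204 [ 35.09  -1.8  140.34]
208 [ 32.52  -1.81 140.34]
[ 0.55 -0.11  0.21] [-0.43  0.08 -1.03] 5.5
```

```bash
python3 -m pendant '[[[0,-1.2,5],[0,0,0]],[[0,-1.2,15],[0,0,0]],[[0,-1.2,23],[0,0,0]],[[0,-1.2,23],[0,0,0]],[[0,-1.2,23],[0,0,0]]]' && python3 -m pendant '[[[0,0,2],[0,0,0]],[[0,0,4],[0,0,0]],[[0,0,6],[0,0,0]],[[0,0,6],[0,0,0]]]' && python3 -m pendant '[[[0,0,1],[0,0,0]],[[0,0,2],[0,0,0]],[[0,0,3],[0,0,0]],[[0,0,3],[0,0,0]]]'
```

```text
time_s: 6.0
tcp_pos: [0.5484, -0.1042, 0.182]
ee_rot: [[0.999, -0.055, -0.001], [-0.055, -0.999, -0.0], [-0.001, 0.0, -1.0]]
wrist_force: [1.1, 0.4, -2.0]
gripper_width: 0.413
gripper_force: 29.3
time_s: 6.4
tcp_pos: [0.5483, -0.1041, 0.1762]
ee_rot: [[0.998, -0.055, -0.001], [-0.055, -0.998, 0.0], [-0.001, 0.0, -1.0]]
wrist_force: [-0.5, 0.2, -1.4]
gripper_width: 0.419
gripper_force: 29.3
time_s: 6.8
tcp_pos: [0.5484, -0.1041, 0.1733]
ee_rot: [[0.998, -0.055, -0.0], [-0.055, -0.998, 0.0], [-0.0, -0.0, -1.0]]
wrist_force: [-1.1, 0.0, -1.0]
gripper_width: 0.419
gripper_force: 29.3
```

```bash
for i in 1 2; do python3 -m pendant '[[[0,0,1],[0,0,0]],[[0,0,2],[0,0,0]],[[0,0,2],[0,0,0]]]' | grep -E "tcp|force"; done
```

```text
tcp_pos: [0.5484, -0.1041, 0.1713]
wrist_force: [-0.7, -0.1, -1.8]
gripper_force: 29.3
tcp_pos: [0.5484, -0.1041, 0.1693]
wrist_force: [-0.3, 0.4, -1.4]
gripper_force: 29.3
```

```bash
python3 -m pendant '[[[0,0,1],[0,0,0]],[[0,0,2],[0,0,0]],[[0,0,2],[0,0,0]]]' | grep -E "tcp|t_force"; python3 -m pendant '[[[0,0,1],[0,0,0]],[[0,0,2],[0,0,0]],[[0,0,2],[0,0,0]]]' | grep -E "tcp|t_force"
```

```text
tcp_pos: [0.5484, -0.1041, 0.1673]
wrist_force: [0.8, -0.8, -1.6]
tcp_pos: [0.5482, -0.1041, 0.1653]
wrist_force: [-0.7, -0.2, -1.5]
```

```bash
python3 -m pendant '[[[0,0,1],[0,0,0]],[[0,0,2],[0,0,0]],[[0,0,2],[0,0,0]]]' | grep -E "tcp|t_force"; python3 -m pendant '[[[0,0,1],[0,0,0]],[[0,0,2],[0,0,0]],[[0,0,2],[0,0,0]]]' | grep -E "tcp|t_force"
```

```text
tcp_pos: [0.5485, -0.1042, 0.1644]
wrist_force: [-2.1, 0.5, 4.0]
tcp_pos: [0.5485, -0.1042, 0.1621]
wrist_force: [-1.6, -0.2, 2.7]
```

```bash
for i in 1 2; do python3 -m pendant '[[[0,0,1],[0,0,0]],[[0,0,2],[0,0,0]],[[0,0,2],[0,0,0]]]' | grep -E "tcp|t_force"; done
```

```text
tcp_pos: [0.5485, -0.1041, 0.1596]
wrist_force: [-0.6, -0.3, 2.3]
tcp_pos: [0.5486, -0.104, 0.1572]
wrist_force: [-1.0, -0.2, 3.4]
```

```bash
for i in 1 2 3; do python3 -m pendant '[[[0,0,1],[0,0,0]],[[0,0,2],[0,0,0]],[[0,0,3],[0,0,0]],[[0,0,3],[0,0,0]]]' | grep -E "tcp|t_force|width"; done
```

```text
tcp_pos: [0.5485, -0.1039, 0.1542]
wrist_force: [-1.6, 1.8, 1.0]
gripper_width: 0.415
tcp_pos: [0.5485, -0.1039, 0.1511]
wrist_force: [-1.4, 2.3, 1.7]
gripper_width: 0.419
tcp_pos: [0.5485, -0.1038, 0.1483]
wrist_force: [-1.5, 4.0, 2.1]
gripper_width: 0.413
```

```bash
for i in 1 2 3; do python3 -m pendant '[[[0,-0.2,1],[0,0,0]],[[0,-0.2,2],[0,0,0]],[[0,-0.2,2],[0,0,0]]]' | grep -E "tcp|t_force"; done
```

```text
tcp_pos: [0.5485, -0.1037, 0.1462]
wrist_force: [-2.0, 3.9, 1.6]
tcp_pos: [0.5486, -0.1036, 0.1444]
wrist_force: [-1.6, 4.8, 2.2]
tcp_pos: [0.5486, -0.1035, 0.1421]
wrist_force: [-0.3, 4.3, 2.1]
```

```bash
for i in 1 2; do python3 -m pendant '[[[0,-0.2,0.5],[0,0,0]],[[0,-0.2,1],[0,0,0]],[[0,-0.2,1],[0,0,0]]]' | grep -E "tcp|t_force"; done
```

```text
tcp_pos: [0.5486, -0.1034, 0.1415]
wrist_force: [-1.9, 3.0, 4.2]
tcp_pos: [0.5486, -0.1033, 0.1407]
wrist_force: [-1.7, 1.9, 5.0]
```

```bash
for i in 1 2; do python3 -m pendant '[[[0,0,0.5],[0,0,0]],[[0,0,1],[0,0,0]],[[0,0,1],[0,0,0]]]' | grep -E "tcp|t_force"; done
```

```text
tcp_pos: [0.5487, -0.1033, 0.1405]
wrist_force: [-3.0, 3.6, 9.7]
tcp_pos: [0.5489, -0.1032, 0.1403]
wrist_force: [-5.5, 3.9, 13.4]
```

```bash
python3 -m pendant '[[[0,0,0.5],[0,0,0]],[[0,0,0.5],[0,0,0]],[[0,0,0.5],[0,0,0]]]' | grep -E "tcp|t_force|width";python3 - <<'E'
from station import r
s=r.sense();print(s["tcp_pos"],s["wrist_force"],s["moment"],s["time_s"])
E
```

```text
tcp_pos: [0.5491, -0.1032, 0.1402]
wrist_force: [-4.4, 5.2, 14.2]
gripper_width: 0.414
[ 0.54905787 -0.10316051  0.14019457] [-4.41357144  5.20443355 14.20102317] [ 1.26460252  1.56280698 -0.00369171] 12.8
```

```bash
for i in 1 2; do python3 -m pendant '[[[0,0,-0.7],[0,0,0]],[[0,0,-1.5],[0,0,0]],[[0,0,-1.5],[0,0,0]]]' | grep -E "tcp|t_force"; done
```

```text
tcp_pos: [0.549, -0.1032, 0.1403]
wrist_force: [-1.7, 2.6, 7.5]
tcp_pos: [0.5488, -0.1032, 0.1409]
wrist_force: [0.7, 1.7, 2.1]
```

```bash
python3 -m pendant '[[[0,0,0],[0,0,0]],[[0,0,0],[0,0,0]]]' | grep -E "tcp|t_force";for i in 1 2; do python3 -m pendant '[[[0,0,-0.4],[0,0,0]],[[0,0,-0.8],[0,0,0]],[[0,0,-0.8],[0,0,0]]]' | grep -E "tcp|t_force"; done
```

```text
tcp_pos: [0.5488, -0.1032, 0.1408]
wrist_force: [-0.2, 1.1, 2.1]
tcp_pos: [0.5483, -0.1032, 0.1416]
wrist_force: [0.8, 1.2, 0.4]
tcp_pos: [0.5483, -0.1032, 0.1421]
wrist_force: [1.6, 0.9, -4.0]
```

```bash
for i in 1 2 3; do python3 -m pendant '[[[0,0,0.7],[0,0,0]],[[0,0,1.4],[0,0,0]],[[0,0,1.4],[0,0,0]]]' | grep -E "tcp|t_force"; done
```

```text
tcp_pos: [0.5485, -0.1032, 0.1416]
wrist_force: [0.7, 1.1, 1.6]
tcp_pos: [0.5486, -0.1031, 0.1403]
wrist_force: [-2.0, 1.3, 5.8]
tcp_pos: [0.5487, -0.1031, 0.1402]
wrist_force: [-3.8, 2.9, 12.7]
```

```bash
python3 -m pendant '[[[0,0,-1.2],[0,0,0]],[[0,0,-1.2],[0,0,0]]]' | grep -E "tcp|t_force"; python3 -m pendant '[[[0,0,0],[0,0,0]],[[0,0,0],[0,0,0]],[[0,0,0],[0,0,0]],[[0,0,0],[0,0,0]]]' 0.75| grep -E "tcp|t_force|width"; python3 -m pendant '[[[0,0,-10],[0,0,0]],[[0,0,-40],[0,0,0]],[[0,0,-60],[0,0,0]],[[-40,0,-70],[0,0,0]],[[-60,0,-70],[0,0,0]],[[-60,0,-70],[0,0,0]],[[-60,0,-70],[0,0,0]]]' 0.75| grep -E "tcp|t_force|width"; python3 look.py w4; python3 -c "
import cv2;a=cv2.imread('pics/w4.png');cv2.imwrite('pics/w4c.png',cv2.resize(a[60:300,200:520],None,fx=2.5,fy=2.5,interpolation=cv2.INTER_CUBIC))"
```

```text
tcp_pos: [0.5486, -0.1031, 0.1403]
wrist_force: [-3.1, 2.8, 8.0]
tcp_pos: [0.5484, -0.1032, 0.1391]
wrist_force: [1.0, 0.1, -0.1]
gripper_width: 0.686
tcp_pos: [0.4891, -0.0999, 0.2106]
wrist_force: [0.5, 0.3, -0.3]
gripper_width: 0.749
16.45 [ 0.48954128 -0.09983292  0.21027116] -3.1229513517694265
```

View pics/w4c.png

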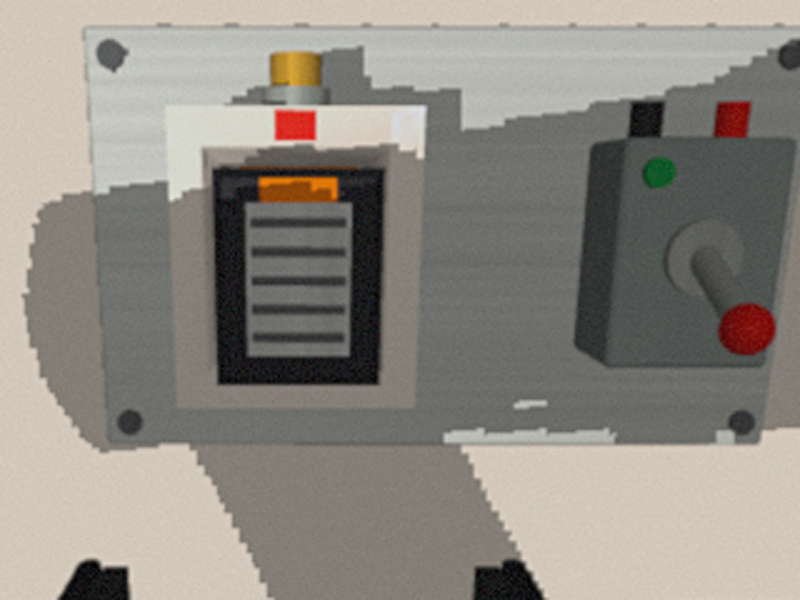

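The module is seated upright in the nest, orange bar towards the red mark, and the toggle ball is at (747,328) in the crop, still off. Next I'll close the fingers and press gently on the lid to feel whether it is really home.

```bash
python3 -m pendant '[[[30,0,0],[0,0,0]],[[59,0,0],[0,0,0]],[[59,0,0],[0,0,0]],[[59,0,20],[0,0,0]],[[59,0,32],[0,0,0]],[[59,0,35],[0,0,0]],[[59,0,35],[0,0,0]],[[59,0,35],[0,0,0]]]' 0| grep -E "tcp|t_force|width"; for i in 1 2; do python3 -m pendant '[[[0,0,1],[0,0,0]],[[0,0,2],[0,0,0]],[[0,0,2],[0,0,0]]]' | grep -E "tcp|t_force"; done
```

```text
tcp_pos: [0.5479, -0.1031, 0.1751]
wrist_force: [0.0, 1.0, -0.6]
gripper_width: 0.105
tcp_pos: [0.5475, -0.1031, 0.1728]
wrist_force: [-0.2, 0.3, 0.4]
tcp_pos: [0.5478, -0.1031, 0.1712]
wrist_force: [-0.6, 0.4, 5.4]
```

```bash
for i in 1 2; do python3 -m pendant '[[[0,0,0.5],[0,0,0]],[[0,0,1],[0,0,0]],[[0,0,1],[0,0,0]],[[0,0,1],[0,0,0]]]' | grep -E "tcp|t_force|width"; done
```

```text
tcp_pos: [0.5479, -0.1031, 0.171]
wrist_force: [-3.0, 0.0, 9.4]
gripper_width: 0.003
tcp_pos: [0.548, -0.1031, 0.171]
wrist_force: [-3.9, 2.0, 13.6]
gripper_width: 0.01
```

```bash
for i in 1 2 3 4; do python3 -m pendant '[[[0,0,-0.8],[0,0,0]],[[0,0,-0.8],[0,0,0]],[[0,0,-0.8],[0,0,0]]]' | grep -E "tcp|t_force"; done
```

```text
tcp_pos: [0.5479, -0.1031, 0.171]
wrist_force: [-2.7, 0.7, 9.8]
tcp_pos: [0.5478, -0.1031, 0.1711]
wrist_force: [-0.6, 0.8, 7.1]
tcp_pos: [0.5477, -0.1031, 0.1712]
wrist_force: [-0.6, 1.0, 4.5]
tcp_pos: [0.5477, -0.1031, 0.1718]
wrist_force: [0.2, -0.7, 4.4]
```

```bash
for i in 1 2 3 4; do python3 -m pendant '[[[0,0,-0.4],[0,0,0]],[[0,0,-0.4],[0,0,0]],[[0,0,-0.4],[0,0,0]]]' | grep -E "tcp|t_force"; done
```

```text
tcp_pos: [0.5475, -0.103, 0.172]
wrist_force: [0.1, 0.8, 2.8]
tcp_pos: [0.5475, -0.103, 0.1724]
wrist_force: [1.0, 1.0, 0.9]
tcp_pos: [0.5472, -0.103, 0.1727]
wrist_force: [0.0, 0.1, -0.7]
tcp_pos: [0.5475, -0.1031, 0.1733]
wrist_force: [0.4, 0.6, -0.4]
```

```bash
cat > edges.py <<'E'
from h import *;import pickle,sys
c,s=pickle.load(open("w4.pkl","rb"));g=cv2.GaussianBlur(c["frame"],(0,0),0.8).astype(float).sum(2)
np.set_printoptions(precision=2,suppress=True,linewidth=160)
def sub(line,a,b):
    d=np.abs(np.diff(line[a:b]));i=d.argmax();j=slice(max(i-2,0),i+3);return a+.5+(np.arange(len(d))[j]*d[j]).sum()/d[j].sum()
print("rim L,R / mod L,R by row")
for y in range(145,220,8): print(y,[round(sub(g[y],*q),2) for q in((260,279),(359,375),(278,294),(346,358))])
print("rim top row, bottom row, mod bottom, by col")
for x in range(290,350,10): print(x,[round(sub(g[:,x],*q),2) for q in((94,108),(218,230),(207,219),(118,132))])
E
python3 edges.py
```

```text
rim L,R / mod L,R by row
145 [np.float64(267.24), np.float64(368.48), np.float64(284.69), np.float64(352.98)]
153 [np.float64(267.64), np.float64(367.82), np.float64(285.04), np.float64(352.89)]
161 [np.float64(267.75), np.float64(367.75), np.float64(285.24), np.float64(352.67)]
169 [np.float64(268.24), np.float64(367.45), np.float64(285.45), np.float64(352.53)]
177 [np.float64(268.5), np.float64(367.17), np.float64(285.51), np.float64(352.33)]
185 [np.float64(268.69), np.float64(366.97), np.float64(285.56), np.float64(351.92)]
193 [np.float64(269.11), np.float64(366.74), np.float64(286.01), np.float64(351.86)]
201 [np.float64(269.45), np.float64(366.34), np.float64(286.24), np.float64(351.65)]
209 [np.float64(269.44), np.float64(366.35), np.float64(286.57), np.float64(351.19)]
217 [np.float64(270.14), np.float64(365.57), np.float64(288.64), np.float64(348.83)]
rim top row, bottom row, mod bottom, by col
290 [np.float64(101.98), np.float64(222.88), np.float64(213.41), np.float64(125.74)]
300 [np.float64(101.53), np.float64(222.81), np.float64(213.44), np.float64(119.34)]
310 [np.float64(101.6), np.float64(222.99), np.float64(213.47), np.float64(118.92)]
320 [np.float64(104.26), np.float64(222.81), np.float64(213.45), np.float64(130.01)]
330 [np.float64(101.74), np.float64(222.86), np.float64(213.35), np.float64(119.64)]
340 [np.float64(101.74), np.float64(222.7), np.float64(213.43), np.float64(119.24)]
```

```bash
python3 -m pendant '[[[0,0,-10],[0,0,0]],[[0,0,-15],[0,0,0]],[[0,0,-15],[0,0,0]],[[0,0,-15],[0,0,0]],[[0,0,-15],[0,0,0]],[[0,0,-15],[0,0,0]],[[0,0,0],[0,0,0]],[[0,0,20],[0,0,0]],[[0,0,31],[0,0,0]],[[0,0,31],[0,0,0]]]' 0.75| grep -E "tcp|t_force|width"; python3 -m pendant '[[[0,0,0],[0,0,0]],[[0,0,0],[0,0,0]],[[0,0,0],[0,0,0]],[[0,0,0],[0,0,0]],[[0,0,0],[0,0,0]]]' 0 | grep -E "tcp|t_force|width"; for i in 1 2 ; do python3 -m pendant '[[[0,0,-0.4],[0,0,0]],[[0,0,-0.8],[0,0,0]],[[0,0,-0.8],[0,0,0]]]' | grep -E "tcp|t_force|time"; done
```

```text
tcp_pos: [0.5465, -0.1031, 0.1406]
wrist_force: [-0.7, -0.7, 0.7]
gripper_width: 0.737
tcp_pos: [0.5478, -0.1026, 0.1429]
wrist_force: [0.2, 0.9, 0.7]
gripper_width: 0.413
time_s: 22.85
tcp_pos: [0.5478, -0.1026, 0.143]
wrist_force: [0.4, 4.2, -2.8]
time_s: 23.15
tcp_pos: [0.5477, -0.1027, 0.1434]
wrist_force: [2.3, 4.9, -6.3]
```

```bash
python3 -m pendant '[[[0,0,-0.3],[0,0,0]],[[0,0,-0.6],[0,0,0]],[[0,0,-0.6],[0,0,0]]]' | grep -E "tcp|t_force|time"
```

```text
time_s: 23.45
tcp_pos: [0.5477, -0.1027, 0.1436]
wrist_force: [2.9, 3.5, -8.2]
```

```bash
for i in 1 2 ; do python3 -m pendant '[[[0,0,1],[0,0,0]],[[0,0,2],[0,0,0]],[[0,0,2],[0,0,0]],[[0,0,2],[0,0,0]]]' | grep -E "tcp|t_force"; done;  python3 -m pendant '[[[0,0,0.8],[0,0,0]],[[0,0,0.8],[0,0,0]],[[0,0,0.8],[0,0,0]]]' | grep -E "tcp|t_force"
```

```text
tcp_pos: [0.5479, -0.1026, 0.1433]
wrist_force: [1.1, 6.3, 0.3]
tcp_pos: [0.5479, -0.1026, 0.1421]
wrist_force: [-1.6, 6.6, 5.4]
tcp_pos: [0.5479, -0.1026, 0.1415]
wrist_force: [-1.9, 6.5, 6.5]
```

```bash
python3 -m pendant '[[[0,0,0.8],[0,0,0]],[[0,0,0.8],[0,0,0]],[[0,0,0.8],[0,0,0]]]' | grep -E "tcp|t_force";  python3 -m pendant '[[[0,0,0.6],[0,0,0]],[[0,0,0.6],[0,0,0]],[[0,0,0.6],[0,0,0]]]' | grep -E "tcp|t_force"
```

```text
tcp_pos: [0.5479, -0.1026, 0.1413]
wrist_force: [-1.6, 6.7, 9.7]
tcp_pos: [0.5479, -0.1026, 0.1413]
wrist_force: [-4.1, 7.9, 11.9]
```

```bash
python3 -c "
from h import *;import pickle
c,s=pickle.load(open('w4.pkl','rb'));print(atz(c,(498.8,191.2),.077))"
python3 -m pendant '[[[0,0,-1.6],[0,0,0]],[[0,0,-1.6],[0,0,0]]]' | grep -E "tcp|t_force"; python3 -m pendant '[[[0,0,0],[0,0,0]],[[0,0,0],[0,0,0]],[[0,0,0],[0,0,0]],[[0,0,0],[0,0,0]]]' 0.7| grep -E "tcp|t_force|width"; python3 -m pendant '[[[0,0,-15],[0,0,0]],[[0,0,-50],[0,0,0]],[[0,0,-60],[0,0,0]],[[0,0,-60],[0,0,0]],[[-15,40,-60],[0,0,0]],[[-30,80,-60],[0,0,0]],[[-41,111,-60],[0,0,0]],[[-41,111,-60],[0,0,0]],[[-41,111,-60],[0,0,0]],[[-41,111,-60],[0,0,0]]]' 0| grep -E "time|tcp|t_force|width"; python3 look.py w5
```

```text
[ 0.52767636 -0.21251436  0.077     ]
tcp_pos: [0.5478, -0.1026, 0.1417]
wrist_force: [-0.8, 6.9, 6.1]
tcp_pos: [0.5473, -0.1035, 0.1398]
wrist_force: [0.6, 0.8, -0.0]
gripper_width: 0.661
time_s: 26.75
tcp_pos: [0.5004, -0.2112, 0.1992]
wrist_force: [0.7, 0.0, -0.5]
gripper_width: 0.009
26.8 [ 0.50064405 -0.21096889  0.1993659 ] -3.088077080481032
```

View pics/w5.png

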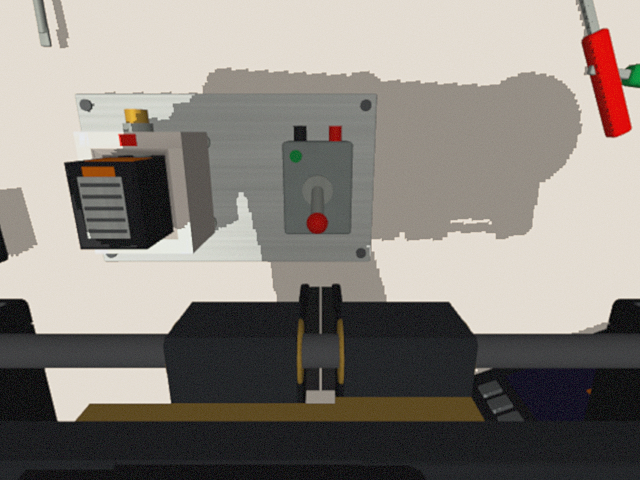

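The fingers line up with the toggle ball at (317,222), and the module sits in the nest. An instrument shows at lower right (530,395), so I'll check its clearance from the gripper body before going down.

```bash
python3 -c "
from h import *;import pickle
d=pickle.load(open('cap0.pkl','rb'));c,s=pickle.load(open('w5.pkl','rb'))
for p in((490,133),(475,85),(570,133)): print('side',p,atz(d['side'],p,0))
for p in((488,45),(510,48)):
  for z in(.1,.15): print('sidetop',p,z,atz(d['side'],p,z))
for z in (0,.05,.1,.15): print('wrist',z,atz(c,(472,378),z))
"
```

```text
side (490, 133) [ 0.34834212 -0.34967142  0.        ]
side (475, 85) [ 0.41153724 -0.52109806  0.        ]
side (570, 133) [ 0.18671628 -0.41452176  0.        ]
sidetop (488, 45) 0.1 [ 0.40993345 -0.52661588  0.1       ]
sidetop (488, 45) 0.15 [ 0.40853159 -0.42881721  0.15      ]
sidetop (510, 48) 0.1 [ 0.36194177 -0.53163525  0.1       ]
sidetop (510, 48) 0.15 [ 0.36499902 -0.43337021  0.15      ]
wrist 0 [ 0.35494765 -0.34471806  0.        ]
wrist 0.05 [ 0.39339918 -0.32285242  0.05      ]
wrist 0.1 [ 0.4318507  -0.30098677  0.1       ]
wrist 0.15 [ 0.47030222 -0.27912113  0.15      ]
```

```bash
python3 -m pendant '[[[0,0,25],[0,0,0]],[[0,0,50],[0,0,0]],[[0,0,62],[0,0,0]],[[0,0,62],[0,0,0]],[[0,0,62],[0,0,0]],[[6,0,62],[0,0,0]],[[12,0,62],[0,0,0]],[[18,0,62],[0,0,0]],[[18,0,62],[0,0,0]]]' | grep -E "time|tcp|t_force"; python3 -m pendant '[[[5,0,0],[0,0,0]],[[10,0,0],[0,0,0]],[[14,0,0],[0,0,0]],[[18,0,0],[0,0,0]],[[22,0,0],[0,0,0]],[[23,0,0],[0,0,0]],[[23,0,0],[0,0,0]]]' | grep -E "time|tcp|t_force"
```

```text
time_s: 27.7
tcp_pos: [0.5191, -0.2125, 0.1384]
wrist_force: [-2.3, 0.9, 1.5]
time_s: 28.4
tcp_pos: [0.5403, -0.2139, 0.1372]
wrist_force: [-5.1, -0.0, 0.2]
```

```bash
python3 -m pendant '[[[1.5,0,0],[0,0,0]],[[3,0,0],[0,0,0]],[[3,0,0],[0,0,0]]]' | grep -E "time|tcp|t_force"; python3 -m pendant '[[[-15,0,0],[0,0,0]],[[-40,0,0],[0,0,0]],[[-45,0,-20],[0,0,0]],[[-45,0,-60],[0,0,0]],[[-45,0,-65],[0,0,0]],[[-45,0,-65],[0,0,0]],[[-45,0,-65],[0,0,0]]]' | grep -E "time|tcp|t_force"; python3 look.py w6
```

```text
time_s: 28.7
tcp_pos: [0.5411, -0.2139, 0.1369]
wrist_force: [-8.7, 1.5, 3.2]
time_s: 29.4
tcp_pos: [0.4999, -0.2116, 0.2027]
wrist_force: [-0.4, -0.5, -0.6]
29.45 [ 0.49952421 -0.21153418  0.20210063] -3.1490650946868084
```

View pics/w6.png

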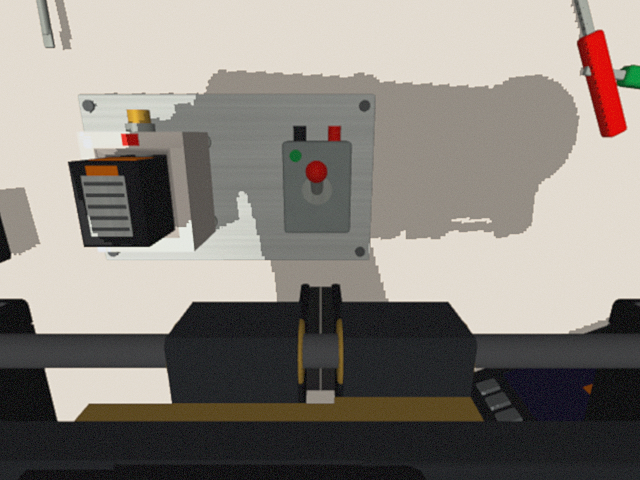

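The toggle ball is now at (316,171), over on the +x side, which is on. The module still stands in the nest and the gripper is clear of everything.

```bash
python3 -c "
from h import *;import pickle
c,s=pickle.load(open('w6.pkl','rb'));print(atz(c,(316,171),.077))
from station import r;print(r.finish_job())"
```

```text
[ 0.55729799 -0.21380056  0.077     ]
the job is handed in; nothing more can be done
None
```

I put the module in the nest, pressed it to the pocket floor and pushed the toggle to on (its tip measured about 30 mm over). I handed the job in with the gripper clear at about 29.5 s. That the ball is in the groove I judged only by feel: the module held against about an 8 N pull. The hand-in returned no verdict.

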